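Swing the drill-jig gate through its arc to check it for binding

ROBOT

A 6-joint arm with a two-finger parallel gripper is mounted at the origin on a cart in front of the work surface, level with it; the furniture and walls round the work are solid. World frame = base frame: x ahead of the robot, y to its left, z up, the work surface at z = 0. Lengths are in m, angles in degrees, forces in N, time in s.
With the tool pointing down it reaches from about 0.375 to 0.9 m from the base axis. Payload 3.1 kg.
Tool frame: the origin (TCP) lies at the very end of the fingers, on their centre line; the grasp point (between the pads) lies 19 mm behind it; z points along the fingers, y is the line along which they close (so a half turn about z gives the same grasp; the last joint's range is limited). The gripper opens to 87 mm and grips with 3 to 60 N. Pads are 19 mm wide; open, the fingers measure 117 mm over their backs; the gripper's body (75 mm by 190 mm) begins 51 mm behind the grasp point.
Start: joints at [-82.592, 30.224, 82.088, -0, 67.689, -10.227], TCP at [0.189, -0.596, 0.223] pointing down, gripper open.
Joint ranges: [-176.69, 176.69], [-43.24, 126.21], [12.49, 139.97], [-82, 262], [0, 151.66], [-163.58, 163.58]. Speed limits (degrees/s): [159.86, 159.86, 180, 180, 180, 180].

INTERFACE

Orientations are given as a 3x3 rotation matrix whose columns are the frame's x, y, z axes.
In Python, from rig import bot, imaging gives the robot as it stands.
- The arm moves only by the tool drive_tool, never from a script. Its argument "deltas" is text: rows parted by semicolons, each of 5 numbers parted by spaces: the finger opening in mm, from 0 to 87, then the shift along the world's x, y, z in mm, then the turn about the world's z in rad. In form: jaw dx dy dz twist; .... A call has 1 to 12 rows; each row is the pose to reach, as a shift and turn from the pose commanded when the call began; what a row does not reach only later rows make up. A row lasts 1/10 s, in which the tool goes at most 50 mm and 8.59 degrees, less where a joint would pass 70% of its speed; a pose out of reach is approached as far as the arm can. A call with a gripper value outside its range is refused whole. The fingers move at their own pace and stop on an object; the grip force is fixed at half the most. Time passes only in rows, so rows that repeat a pose let the fingers close. It gives the time, the measured TCP pose, the force, the opening and the grip force at its end, in the units of the state.
- bot.read_state(): the state, without advancing time (a new reading comes with each control period).
- imaging.capture(name): name is "scene" or "top" or "wrist"; returns the picture (420x560x3 uint8, red, green, blue); there is no depth.
- imaging.camera_model(name): a dict with "fx", "fy", "cx", "cy" (pixels), "T" (4x4, takes a point from camera to world coordinates). Camera axes: x right, y down, z forward; pixel columns grow to the right and rows downward; lengths in m; the calibration is good to about 2 mm. A picture is of the moment at which its call begins: read the wrist's pose just before it. camera_model takes no time and is no camera call; for the wrist camera it gives the pose at the moment of the call.
- bot.hand_in(): hands the job in; it is judged then, once.
The state is a dict: "time_s": time; "joint_positions": joint angles; "qvel": joint speeds; "tau": joint torques, N m; "position": TCP position; "tcp_rot": TCP orientation; "force": force on the tool from outside, world axes, zero at the start; "moment": the same for the moment, N m; "opening": opening from 0.0 (shut) to 1.0 (fully open); "grasp_force": force on a finger pad.
Only numpy, scipy, OpenCV 4.12 (cv2) and the standard library are available. Lean on these libraries where they do the work, as an engineer would, in place of code of your own. Each camera call takes 0.05 s, during which the arm holds its last target. There are 200 camera calls.

TASK

Check the gate of the tube drilling jig with the orange grip for binding: by its grip, swing the gate unhurriedly from where it was left ajar all the way open to its stop, then all the way back until it is closed against its other stop over the tube, and let go. Leave the gate of the other jig, with the blue grip, as it is.

Things in the scene. Friction and masses are not known exactly. Their poses are not given: they have to be found in the camera images.
- check_gate (a joint): Angle (rad) of the gate to be checked, a flat aluminium arm (22 mm wide, 41 to 53 mm above the worktop) on an upright pivot: 0 = closed at its stop, arm across the tube, pointing roughly at the robot; 1.6 = open at its other stop, pointing roughly to the robot's left. Growing values turn it clockwise seen from above. Friction (about 1 N at the grip) holds it where it is left; starts ajar.
- check_grip (a point): Middle of the orange grip of that gate: an upright round sleeve, 22 mm in diameter, 54 to 106 mm above the worktop (this point is at 80 mm), at the arm's free end, 100 mm from the pivot axis. It turns freely on its own upright spindle, so fingers holding it need not turn with the gate.
- check_pivot (a point): Point on the upright pivot axis of that gate, 62 mm above the worktop. Nothing on the jig but the grip stands higher than 60 mm. The jig is a dark steel base plate, 160x110x12 mm, fixed to the worktop, with a square steel tube held in it and two thin stop posts beside the pivot boss (28 mm in diameter).
- twin_grip (a point): Middle of the blue grip of the other jig, built the same but for its colour and the length of its tube; it must stay where it is.

How it is judged (in metres and radians):
On the way, in this order (a step that is already met when the one before it is completed fails the run):
1. the gate with the orange grip is swung fully open (within 0.18 rad of its open stop) with the fingers at it (value of joint check_gate above 1.42 rad and contact force between the fingers and check_gate above 0.3 N), for 0.1 s.
2. the gate is brought back closed (within 0.18 rad of its closed stop) with the fingers at it (value of joint check_gate below 0.18 rad and contact force between the fingers and check_gate above 0.3 N), for 0.1 s.
At the end, for the whole second after the job is handed in: The gate with the orange grip, after its full swing, stands closed within 0.18 rad of its closed stop, at rest and let go; the blue grip is within 15 mm of where it stood (value of joint check_gate below 0.18 rad and velocity of joint check_gate between -0.05 and 0.05 rad/s and distance of twin_grip from where it was at the start of the episode below 0.015 m); the robot touches nothing.
It fails at once if the gate with the orange grip is flung (faster than 4 rad/s) (velocity of joint check_gate above 4 rad/s or velocity of joint check_gate below -4 rad/s).
It fails at once if the gate with the blue grip is moved (its grip by more than 15 mm) (distance of twin_grip from where it was at the start of the episode above 0.015 m).
It also fails if it takes over 38 s, if anything falls off the work surface, if the arm or the gripper's body presses on something with over 40 N, if the wrist force passes 120 N, or if a joint passes its speed limit or range.

## Working session

There is one attempt and no reset: what is moved stays moved. The work goes in short steps, Python scripts to look and compute and a tool call to move; the robot and the scene stay as the last step left them, time stands still between calls to the robot, and variables do not carry over. Pictures are saved under pics/ and viewed, at most 10 in all, crops included, and the job is handed in when it is done.

Besides the shell and the picture viewer there is one more tool, called after ">>>" as name(argument=value, ...) on one line, values as JSON. drive_tool: Moves the arm, as the interface text tells. Its arguments: {"type":"object","properties":{"deltas":{"type":"string"}},"required":["deltas"]}

```bash
mkdir -p pics; python3 - <<'E'
from rig import bot, imaging
import cv2
for n in("top","scene"):
    im=imaging.capture(n); cv2.imwrite(f"pics/{n}0.png",im[:,:,::-1])
    print(n,imaging.camera_model(n))
s=bot.read_state();print(s)
E
```

```text
top {'fx': 465.18946651845783, 'fy': 465.18946651845783, 'cx': 281.2626096674685, 'cy': 209.05428771244115, 'T': array([[-0.01340005, -0.99983933,  0.01190567,  0.47956947],
       [-0.99932837,  0.01379743,  0.03394765,  0.09366312],
       [-0.03410646, -0.01144277, -0.9993527 ,  0.92194445],
       [ 0.        ,  0.        ,  0.        ,  1.        ]])}
scene {'fx': 449.7870563326638, 'fy': 449.7870563326638, 'cx': 281.48211757914197, 'cy': 212.83003406807237, 'T': array([[-0.78455073, -0.25588657,  0.56480282,  0.02315513],
       [-0.61977858,  0.29595161, -0.72683365,  0.7371195 ],
       [ 0.01883267, -0.92029056, -0.39078206,  0.42375185],
       [ 0.        ,  0.        ,  0.        ,  1.        ]])}
{'time_s': 0.1, 'joint_positions': array([-8.25905728e+01,  3.02741055e+01,  8.21487362e+01, -2.72691650e-03,
        6.76904823e+01, -1.02279993e+01]), 'qvel': array([-0.1186044 ,  0.10303722,  0.02385792,  0.12534616, -0.04308387,
       -0.16032109]), 'tau': array([-3.75878317e-04, -4.40988028e+01, -1.77150178e+01,  6.36044028e-02,
        5.34323137e-02, -2.61800812e-05]), 'position': array([ 0.18929098, -0.59494869,  0.22166622]), 'tcp_rot': array([[ 9.52987510e-01,  3.03009433e-01, -2.98727713e-04],
       [ 3.03009424e-01, -9.52985553e-01,  1.95568099e-03],
       [ 3.07906594e-04, -1.95425687e-03, -9.99998043e-01]]), 'force': array([0.31396438, 0.33746217, 0.79767853]), 'moment': array([ 0.0054199 ,  0.01817262, -0.00854999]), 'grasp_force': 0.0, 'opening': 0.9981162474481037}
```

View pics/top0.png

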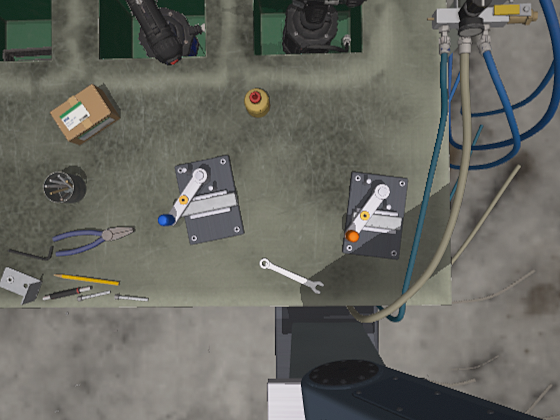

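View pics/scene0.png

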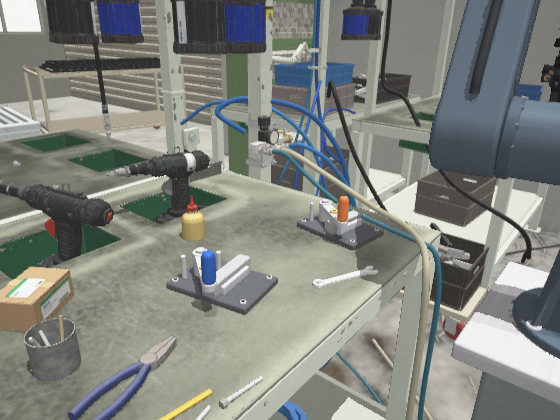

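The top view shows the orange grip at about (353,237) and its pivot at about (382,190). The blue grip is at (165,220), and hoses run to the right of the orange jig. In the scene view the orange grip is at about (343,208).

```bash
cat > h.py <<'E'
import numpy as np, cv2
from rig import bot, imaging
def ray(n,u,v):
    m=imaging.camera_model(n);T=m["T"]
    return T[:3,3],T[:3,:3]@np.array([(u-m["cx"])/m["fx"],(v-m["cy"])/m["fy"],1])
def onz(n,u,v,z):
    o,d=ray(n,u,v);return (o+d*(z-o[2])/d[2]).round(4)
def proj(n,P):
    m=imaging.camera_model(n);p=np.linalg.inv(m["T"])@np.r_[P,1];return (m["fx"]*p[0]/p[2]+m["cx"],m["fy"]*p[1]/p[2]+m["cy"])
def tri(a,b):
    o1,d1=ray(*a);o2,d2=ray(*b)
    s=np.linalg.lstsq(np.c_[d1,-d2],o2-o1,rcond=None)[0]
    p,q=o1+s[0]*d1,o2+s[1]*d2
    return ((p+q)/2).round(4),np.linalg.norm(p-q).round(4)
def blob(n,im=None):
    im=imaging.capture(n) if im is None else im
    h=cv2.cvtColor(im,cv2.COLOR_RGB2HSV);m=cv2.inRange(h,(5,170,110),(16,255,255))
    k,l,st,c=cv2.connectedComponentsWithStats(m);return [(st[i].tolist(),c[i].round(1).tolist()) for i in range(1,k) if st[i][4]>15]
E
python3 - <<'E'
from h import *
for n in("top","scene"):
    im=cv2.imread(f"pics/{n}0.png")[:,:,::-1].copy(); print(n,blob(n,im))
    x,y,w=(300,130,180) if n=="top" else (270,160,180)
    cv2.imwrite(f"pics/{n}c.png",cv2.resize(im[y:y+130,x:x+w],None,fx=4,fy=4,interpolation=cv2.INTER_CUBIC)[:,:,::-1])
print(onz("top",382.5,190.5,.060),onz("top",353,237,.106),onz("top",165,220,.106), onz("top",200,175,.06))
E
```

```text
top [([348, 231, 11, 11, 96], [352.9, 236.2])]
scene [([338, 197, 11, 24, 154], [343.0, 209.5])]
[ 0.5214 -0.064   0.06  ] [ 0.4388 -0.0032  0.106 ] [0.4728 0.3275 0.106 ] [0.5555 0.2739 0.06  ]
```

View pics/topc.png

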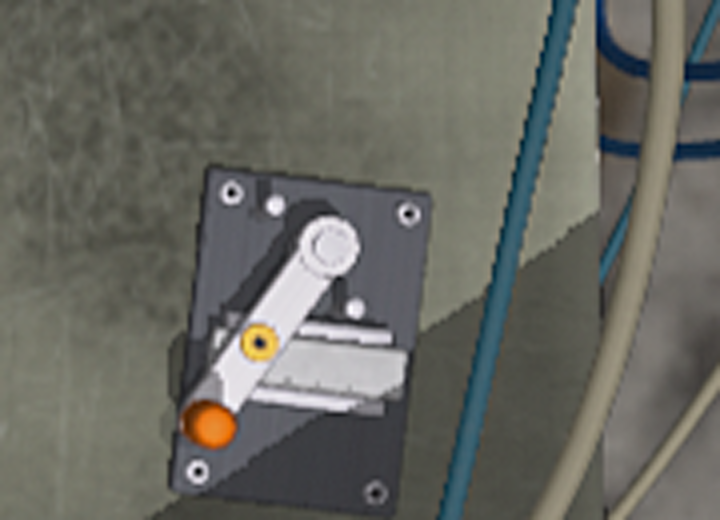

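View pics/scenec.png

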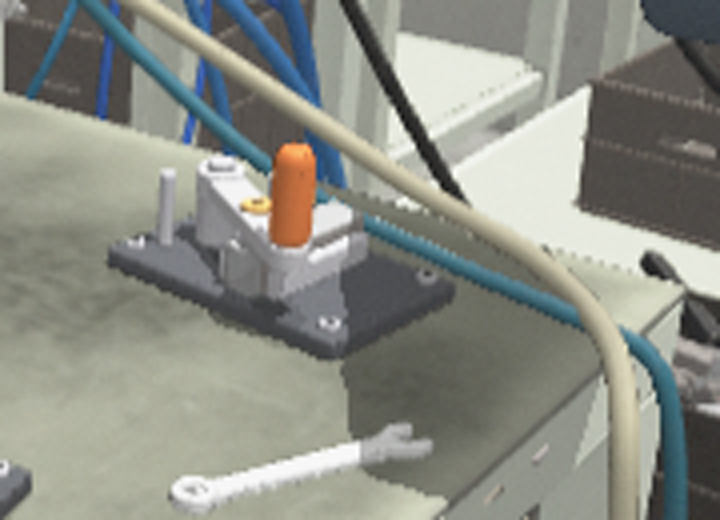

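```bash
python3 - <<'E'
from h import *
P=onz("top",382.5,191.2,.060);G=onz("top",352.5,236.3,.103)
print(P,G,np.linalg.norm((G-P)[:2]),np.degrees(np.arctan2(*(G-P)[1::-1])))
print("tri",tri(("top",353,237),("scene",343,208)))
a,b=onz("top",300+208/4,130+165/4,.012),onz("top",300+172/4,130+488/4,.012);print("edge",a,b,np.degrees(np.arctan2(*(b-a)[1::-1])))
im=cv2.imread("pics/scene0.png")
for u,v in[(459,180),(445,240),(432,262),(415,285),(390,306),(370,318),(432,165),(424,195),(415,250),(405,300)]:
    best=[]
    tc=cv2.imread("pics/top0.png")[v,u].astype(int)
    for z in np.arange(-.05,.35,.01):
        p=proj("scene",onz("top",u,v,z));x,y=int(p[0]),int(p[1])
        if 0<=x<560 and 0<=y<420: best.append((abs((im[y,x].astype(int)-tc)).sum(),round(z,2),x,y))
    print((u,v),tc,onz("top",u,v,.1),[tuple(map(float,b)) for b in sorted(best)[:4]])
E
```

```text
[ 0.5201 -0.064   0.06  ] [ 0.4399 -0.0027  0.103 ] 0.10094419250259026 142.60790443846366
tri (array([ 0.4396, -0.005 ,  0.08  ]), np.float64(0.0049))
edge [ 0.5622 -0.0144  0.012 ] [0.4052 0.0055 0.012 ] 172.77619017981692
(459, 180) [ 89 106 112] [ 0.5358 -0.1897  0.1   ] [(17.0, 0.26, 347.0, 104.0), (17.0, 0.29, 346.0, 91.0), (20.0, 0.2, 348.0, 130.0), (20.0, 0.27, 347.0, 100.0)]
(445, 240) [119 137 144] [ 0.4314 -0.1637  0.1   ] [(21.0, 0.16, 382.0, 155.0), (22.0, 0.13, 383.0, 168.0), (24.0, 0.15, 382.0, 160.0), (24.0, 0.19, 380.0, 142.0)]
(432, 262) [ 98 116 122] [ 0.3933 -0.1406  0.1   ] [(15.0, 0.25, 388.0, 119.0), (17.0, -0.04, 402.0, 240.0), (19.0, -0.05, 402.0, 243.0), (24.0, 0.0, 400.0, 225.0)]
(415, 285) [106 123 128] [ 0.3534 -0.1105  0.1   ] [(12.0, 0.25, 397.0, 123.0), (15.0, -0.02, 413.0, 244.0), (17.0, -0.03, 414.0, 248.0), (19.0, -0.04, 414.0, 251.0)]
(390, 306) [ 88 103 109] [ 0.3171 -0.0665  0.1   ] [(50.0, 0.26, 403.0, 123.0), (68.0, 0.25, 404.0, 128.0), (70.0, 0.09, 416.0, 209.0), (75.0, 0.1, 415.0, 205.0)]
(370, 318) [ 99 118 123] [ 0.2964 -0.0314  0.1   ] [(31.0, 0.29, 403.0, 109.0), (32.0, 0.1, 418.0, 213.0), (46.0, 0.17, 413.0, 177.0), (46.0, 0.28, 404.0, 115.0)]
(432, 165) [104  89  49] [ 0.5628 -0.1435  0.1   ] [(14.0, 0.02, 330.0, 198.0), (16.0, 0.11, 330.0, 166.0), (27.0, 0.19, 329.0, 135.0), (36.0, 0.15, 330.0, 151.0)]
(424, 195) [78 64 22] [ 0.5105 -0.1287  0.1   ] [(67.0, 0.23, 344.0, 122.0), (71.0, 0.16, 345.0, 152.0), (76.0, 0.15, 345.0, 156.0), (77.0, 0.11, 345.0, 172.0)]
(415, 250) [115 101  66] [ 0.4145 -0.1115  0.1   ] [(29.0, 0.0, 384.0, 227.0), (61.0, -0.05, 386.0, 245.0), (64.0, 0.05, 382.0, 208.0), (66.0, -0.04, 385.0, 242.0)]
(405, 300) [120 139 146] [ 0.3274 -0.0927  0.1   ] [(14.0, 0.27, 403.0, 115.0), (19.0, 0.26, 404.0, 120.0), (25.0, 0.16, 411.0, 171.0), (27.0, 0.15, 412.0, 176.0)]
```

>>> drive_tool(deltas="87 0 0 40 0; 87 0 20 80 0.05; 87 10 50 80 0.1; 87 20 80 80 0.2; 87 35 110 80 0.3; 87 50 140 80 0.4; 87 65 170 80 0.5; 87 80 200 80 0.6; 87 95 230 80 0.7; 87 110 260 80 0.8; 87 120 290 80 0.9; 87 130 320 80 1.0")

```text
time_s: 1.3
position: [0.3195, -0.274, 0.3023]
tcp_rot: [[0.256, 0.967, -0.0], [0.967, -0.256, 0.001], [0.001, -0.0, -1.0]]
force: [0.5, 0.7, -1.5]
opening: 1.001
grasp_force: 0.0
```

>>> drive_tool(deltas="87 15 30 0 0.1; 87 30 60 0 0.2; 87 45 95 0 0.26; 87 60 130 0 0.26; 87 75 165 0 0.26; 87 90 200 0 0.26; 87 105 230 0 0.26; 87 115 255 0 0.26; 87 120 270 0 0.26; 87 121 271 -20 0.26; 87 121 271 -40 0.26; 87 121 271 -60 0.26")

```text
time_s: 2.5
position: [0.4402, -0.0042, 0.2418]
tcp_rot: [[0.002, 1.0, -0.0], [1.0, -0.002, -0.0], [-0.0, -0.0, -1.0]]
force: [0.1, 0.3, -0.4]
opening: 1.0
grasp_force: 0.0
```

```bash
python3 - <<'E'
from h import *
s=bot.read_state();print(s["time_s"],s["position"],s["tcp_rot"][:,1],s["force"])
im=imaging.capture("wrist");cv2.imwrite("pics/w1.png",im[:,:,::-1])
b=blob("wrist",im);print(b)
for q in b: print(onz("wrist",*q[1],.1))
E
```

```text
2.5 [ 0.44019077 -0.00415325  0.24177237] [ 9.99997799e-01 -2.09796150e-03 -1.03821489e-05] [ 0.09803628  0.33667069 -0.35520719]
[([272, 185, 18, 24, 360], [280.4, 196.6])]
[0.4383 0.0014 0.1   ]
```

View pics/w1.png

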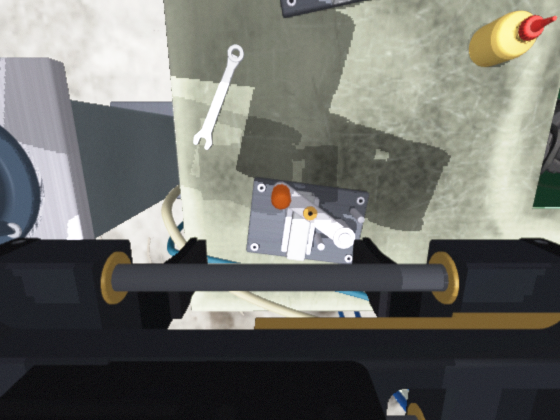

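The wrist view shows the orange grip at (280,197), centred between the open fingers. I'll descend and close.

>>> drive_tool(deltas="87 0 1 -30 0; 87 0 1 -60 0; 87 0 1 -90 0; 87 0 1 -120 0; 87 0 1 -140 0; 87 0 1 -160 0; 87 0 1 -175 0; 87 0 1 -175 0; 40 0 1 -175 0; 15 0 1 -175 0; 15 0 1 -175 0; 15 0 1 -175 0")

```text
time_s: 3.75
position: [0.4408, -0.0037, 0.0683]
tcp_rot: [[0.003, 1.0, 0.002], [1.0, -0.003, -0.0], [-0.0, 0.002, -1.0]]
force: [0.5, -0.2, -0.6]
opening: 0.721
grasp_force: 0.0
```

```bash
python3 - <<'E'
from h import *
s=bot.read_state();p=s["position"];print(s["time_s"],p,s["force"],s["opening"]*87,s["grasp_force"])
P=np.array([.520,-.064])
a=np.arctan2(p[1]-P[1],p[0]-P[0]);print(np.degrees(a),np.hypot(*(p[:2]-P)))
g=p[:2]
for th in np.radians(np.r_[np.degrees(a):78:-3]): print(round(np.degrees(th)),((P+.1*np.r_[np.cos(th),np.sin(th)]-g)*1000).round(0))
E
```

```text
3.75 [ 0.44082312 -0.00368915  0.06827177] [ 0.5383627  -0.22546619 -0.55297156] 62.7168318737432 0.0
142.702639946958 0.0995307865389345
143 [-0.  0.]
140 [3. 4.]
137 [6. 8.]
134 [10. 12.]
131 [14. 15.]
128 [18. 19.]
125 [22. 22.]
122 [27. 25.]
119 [31. 27.]
116 [36. 30.]
113 [41. 32.]
110 [45. 34.]
107 [50. 35.]
104 [55. 37.]
101 [61. 38.]
98 [66. 39.]
95 [71. 39.]
92 [76. 40.]
89 [81. 40.]
86 [87. 39.]
83 [92. 39.]
80 [97. 38.]
```

>>> drive_tool(deltas="12 0 0 0 0; 12 0 0 0 0; 12 0 0 0 0; 12 0 0 0 0; 12 0 0 0 0; 12 0 0 0 0; 12 0 0 0 0; 12 0 0 0 0")

```text
time_s: 4.55
position: [0.441, -0.0038, 0.0676]
tcp_rot: [[0.003, 1.0, 0.001], [1.0, -0.003, -0.0], [-0.0, 0.001, -1.0]]
force: [1.4, 0.6, -1.8]
opening: 0.245
grasp_force: 30.0
```

>>> drive_tool(deltas="12 1.5 2 0 0; 12 3 4 0 0; 12 6.5 8 0 0; 12 10 12 0 0; 12 14 15.5 0 0; 12 18 19 0 0; 12 22 22 0 0; 12 27 25 0 0; 12 31 27.5 0 0; 12 36 30 0 0; 12 40.5 32 0 0; 12 45 34 0 0")

```text
time_s: 5.75
position: [0.4852, 0.0307, 0.0675]
tcp_rot: [[0.003, 1.0, -0.001], [1.0, -0.003, 0.0], [0.0, -0.001, -1.0]]
force: [0.1, -3.9, 0.0]
opening: 0.241
grasp_force: 30.0
```

```bash
cat >fit.py <<'E'
from h import *
s=bot.read_state();p=s["position"];print(s["time_s"],p,s["force"],s["opening"]*87,s["grasp_force"])
P=np.array([.520,-.064])
print(np.degrees(np.arctan2(p[1]-P[1],p[0]-P[0])),np.hypot(*(p[:2]-P)))
E
python3 fit.py
```

```text
5.75 [0.48520739 0.03065926 0.06753661] [ 0.06792683 -3.94747085  0.0347136 ] 20.988613471269307 29.999766920664115
110.18122237733068 0.10085088839752582
```

>>> drive_tool(deltas="12 5 0.5 0 0; 12 10 2 0 0; 12 15 3 0 0; 12 20.5 3.5 0 0; 12 26 4 0 0; 12 31 4.5 0 0; 12 36 4.5 0 0; 12 41 4 0 0; 12 44 3.5 0 0; 12 47 3.5 0 0; 12 49 3 0 0; 12 49 3 0 0")

```text
time_s: 6.95
position: [0.5351, 0.0362, 0.0676]
tcp_rot: [[0.005, 1.0, 0.001], [1.0, -0.005, 0.004], [0.004, 0.001, -1.0]]
force: [1.3, 11.1, 1.6]
opening: 0.245
grasp_force: 30.0
```

```bash
python3 fit.py
```

```text
6.95 [0.5351077  0.0362382  0.06756833] [ 1.32335586 11.1170705   1.56911088] 21.347373399837416 30.000402236619266
81.429004056467 0.10137031137766384
```

>>> drive_tool(deltas="12 0 1.5 0 0; 12 2 1.5 0 0; 12 4 1 0 0; 12 4 1 0 0")

```text
time_s: 7.35
position: [0.5382, 0.0359, 0.0676]
tcp_rot: [[0.004, 1.0, -0.001], [1.0, -0.004, 0.002], [0.002, -0.001, -1.0]]
force: [-0.8, 7.9, 3.9]
opening: 0.244
grasp_force: 30.0
```

>>> drive_tool(deltas="12 2 0.5 0 0; 12 4 0.5 0 0; 12 6 0 0 0; 12 6 0 0 0")

```text
time_s: 7.75
position: [0.5385, 0.036, 0.0674]
tcp_rot: [[0.003, 1.0, -0.013], [1.0, -0.003, 0.003], [0.003, -0.013, -1.0]]
force: [-10.7, 4.8, 11.1]
opening: 0.242
grasp_force: 30.0
```

```bash
python3 - <<'E'
import numpy as np
from scipy.optimize import least_squares
Q=np.array([[.4408,-.0037],[.4852,.0307],[.5351,.0362],[.5382,.0359]])
r=least_squares(lambda c:np.r_[np.hypot(*(Q-c).T)-.1,(c-[.520,-.064])*.3],[.52,-.064]);P=r.x;print(P,r.fun*1000)
g=np.array([.5385,.036]);a=np.arctan2(*(g-P)[::-1]);C=np.array([.5443,.035])
print(np.degrees(a))
for k in range(0,35):
    th=a+k*.05
    print(k,(1000*(P+.1*np.r_[np.cos(th),np.sin(th)]-C)).round(1),end=' ; ')
E
```

```text
[ 0.52123461 -0.06277463] [-0.20251344  0.17983299 -0.05889006  0.12245543  0.37038386  0.36761235]
80.08510845628983
0 [-5.8  0.7] ; 1 [-10.8   1.5] ; 2 [-15.8   2. ] ; 3 [-20.8   2.2] ; 4 [-25.8   2.2] ; 5 [-30.8   1.9] ; 6 [-35.7   1.4] ; 7 [-40.7   0.7] ; 8 [-45.6  -0.3] ; 9 [-50.4  -1.6] ; 10 [-55.2  -3.1] ; 11 [-59.9  -4.8] ; 12 [-64.5  -6.8] ; 13 [-69.   -8.9] ; 14 [-73.4 -11.3] ; 15 [-77.6 -14. ] ; 16 [-81.7 -16.8] ; 17 [-85.7 -19.8] ; 18 [-89.5 -23.1] ; 19 [-93.2 -26.5] ; 20 [-96.7 -30.1] ; 21 [-99.9 -33.8] ; 22 [-103.   -37.7] ; 23 [-105.9  -41.8] ; 24 [-108.6  -46. ] ; 25 [-111.1  -50.4] ; 26 [-113.4  -54.8] ; 27 [-115.4  -59.4] ; 28 [-117.2  -64.1] ; 29 [-118.8  -68.8] ; 30 [-120.1  -73.6] ; 31 [-121.2  -78.5] ; 32 [-122.   -83.4] ; 33 [-122.6  -88.4] ; 34 [-123.   -93.4] ;
```

Stop felt and the fit is good. Now swing back at 0.5 rad/s.

>>> drive_tool(deltas="12 -6 0.5 0 0; 12 -11 1.5 0 0; 12 -16 2 0 0; 12 -21 2 0 0; 12 -26 2 0 0; 12 -31 2 0 0; 12 -36 1.5 0 0; 12 -40.5 0.5 0 0; 12 -45.5 -0.5 0 0; 12 -50.5 -1.5 0 0; 12 -55 -3 0 0; 12 -60 -5 0 0")

```text
time_s: 8.95
position: [0.484, 0.0298, 0.0675]
tcp_rot: [[0.004, 1.0, -0.001], [1.0, -0.004, 0.001], [0.001, -0.001, -1.0]]
force: [-1.2, 5.1, 1.9]
opening: 0.241
grasp_force: 30.0
```

>>> drive_tool(deltas="12 -4.5 -2 0 0; 12 -9 -4 0 0; 12 -13.5 -6.5 0 0; 12 -17.5 -9 0 0; 12 -21.5 -12 0 0; 12 -25.5 -15 0 0; 12 -29.5 -18 0 0; 12 -33 -21.5 0 0; 12 -36.5 -25 0 0; 12 -40 -29 0 0; 12 -43 -33 0 0; 12 -46 -37 0 0")

```text
time_s: 10.15
position: [0.4381, -0.0081, 0.0675]
tcp_rot: [[0.003, 1.0, -0.0], [1.0, -0.003, -0.0], [-0.0, -0.0, -1.0]]
force: [-1.9, 2.2, 1.9]
opening: 0.243
grasp_force: 30.0
```

>>> drive_tool(deltas="12 -2.5 -4 0 0; 12 -5 -8.5 0 0; 12 -7.5 -13 0 0; 12 -9.5 -17.5 0 0; 12 -11 -22 0 0; 12 -13 -27 0 0; 12 -14 -31.5 0 0; 12 -15 -36.5 0 0; 12 -16 -41 0 0; 12 -16 -41 0 0")

```text
time_s: 11.15
position: [0.4228, -0.0492, 0.0676]
tcp_rot: [[0.004, 1.0, 0.001], [1.0, -0.004, -0.0], [-0.0, 0.001, -1.0]]
force: [-0.0, 0.3, -1.0]
opening: 0.239
grasp_force: 30.0
```

>>> drive_tool(deltas="12 0 -2 0 0; 12 -0.5 -4 0 0; 12 -0.5 -6 0 0; 12 -0.5 -6 0 0")

```text
time_s: 11.55
position: [0.4225, -0.0503, 0.0675]
tcp_rot: [[0.009, 1.0, 0.001], [1.0, -0.009, 0.007], [0.007, 0.001, -1.0]]
force: [10.0, 27.2, -0.1]
opening: 0.239
grasp_force: 30.0
```

The closed stop is felt. I'll relax the load, release and rise.

>>> drive_tool(deltas="12 0 3 0 0; 12 0.5 5 0 0; 12 0.5 5 0 0; 50 0.5 5 0 0; 87 0.5 5 0 0; 87 0.5 5 0 0; 87 0.5 5 0 0; 87 0.5 5 0 0; 87 0.5 5 0 0; 87 0.5 5 0 0; 87 0.5 5 0 0; 87 0.5 5 0 0")

```text
time_s: 12.75
position: [0.4224, -0.0496, 0.0675]
tcp_rot: [[0.003, 1.0, -0.0], [1.0, -0.003, -0.0], [-0.0, -0.0, -1.0]]
force: [0.4, 0.1, 0.2]
opening: 0.954
grasp_force: 0.0
```

>>> drive_tool(deltas="87 0 0 0 0; 87 0 0 10 0; 87 0 0 25 0; 87 0 0 50 0; 87 0 0 80 0; 87 0 0 110 0; 87 0 0 140 0; 87 0 0 160 0; 87 0 0 160 0; 87 0 0 160 0; 87 0 0 160 0")

```text
time_s: 13.85
position: [0.4214, -0.0492, 0.2268]
tcp_rot: [[0.003, 1.0, -0.002], [1.0, -0.003, 0.001], [0.001, -0.002, -1.0]]
force: [-0.1, 0.7, -0.6]
opening: 1.0
grasp_force: 0.0
```

```bash
python3 fit.py; python3 - <<'E'
from h import *
im=imaging.capture("scene");cv2.imwrite("pics/s2.png",im[:,:,::-1]);print(blob("scene",im))
for c in[[.4223,-.0505,.08]]:print(proj("scene",np.array(c)))
im=imaging.capture("wrist");b=blob("wrist",im);print(b,[onz("wrist",*q[1],.09) for q in b])
E
```

```text
13.85 [ 0.42139479 -0.0492175   0.22675904] [-0.07724888  0.68789854 -0.56559894] 86.98544939394277 0.0
171.47393765689546 0.09970711896591136
[([358, 193, 9, 8, 26], [361.8, 196.7]), ([357, 197, 11, 20, 79], [362.4, 208.0])]
(np.float64(362.7929058786949), np.float64(203.72008473030587))
[([271, 188, 20, 26, 403], [280.9, 201.0])] [array([ 0.4229, -0.0484,  0.09  ])]
```

View pics/s2.png

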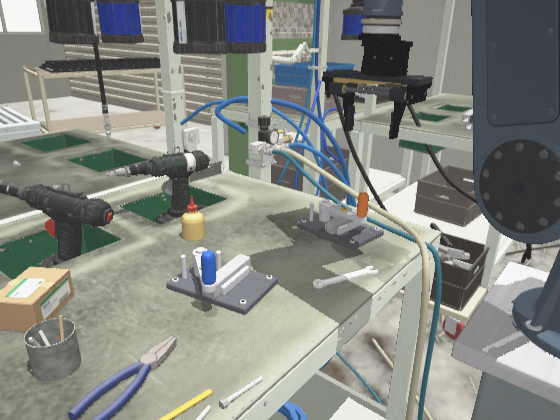

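The picture shows the gate closed over its tube with the orange grip at (362,205), the gripper clear above it, and the blue grip unchanged at (208,267).

```bash
python3 -c "
from rig import bot
print(bot.hand_in())"
```

```text
the job is handed in; nothing more can be done
None
```

I swung the orange-grip gate open to its stop and back until it closed against its other stop, then let go. I felt both stops and no binding, the blue-grip gate looks unmoved in the last picture, and the job is handed in (no verdict was returned).

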